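Trip the interlock switch and unload the clamped block

ROBOT

A 6-joint arm with a two-finger parallel gripper is mounted at the origin on a cart in front of the work surface, level with it; the furniture and walls round the work are solid. World frame = base frame: x ahead of the robot, y to its left, z up, the work surface at z = 0. Lengths are in mm, angles in rad, forces in N, time in s.
With the tool pointing down it reaches from about 300 to 750 mm from the base axis. Payload 8.5 kg.
Tool frame: the origin (TCP) lies on the front face of the gripper's body, between the roots of the fingers; the fingertips stand 73 mm ahead of it and the grasp point (between the pads) lies 54 mm ahead of it; z points along the fingers, y is the line along which they close (so a half turn about z gives the same grasp; the last joint's range is limited). The gripper opens to 85 mm and grips with 20 to 120 N. Pads are 22 mm wide; open, the fingers measure 114 mm over their backs; the gripper's body (76 mm by 85 mm) begins 54 mm behind the grasp point. The pads swing forward as they close: fully open they stand 13 mm farther back than shut.
Start: joints at [1.001, 0.381, 1.297, -0, 1.464, -0.215], TCP at [191.062, 515.729, 303.922] pointing down, gripper open.
Joint ranges: [-3.11, 3.11], [-0.89, 2.33], [0.22, 2.48], [-1.42, 4.56], [0.17, 2.85], [-2.88, 2.88]. Speed limits (rad/s): [2.39, 2.39, 3.14, 3.14, 3.14, 3.14].

INTERFACE

Orientations are given as a unit quaternion [w, x, y, z].
In Python, from cell import ctrl gives the robot as it stands. The module is installed in compiled form; this text tells all that it offers.
- The arm moves only by the tool apply_moves, never from a script. Its argument "targets" is a list of rows, each a list of 5 numbers: the finger opening in cm, from 0 to 8.54, then the shift along the tool's x, y, z in cm, then the turn about the tool's z in rad. In form: [[grip, tx, ty, tz, turn], ...]. A call has exactly 8 rows; each row shifts and turns the commanded pose from where the row before left it, along the tool's axes as they then stand; what a row does not reach is not made up. A row lasts 1/10 s, in which the tool goes at most 50 mm and 8.59 degrees, less where a joint would pass 70% of its speed; a pose out of reach is approached as far as the arm can. A call is refused whole if a number of a shift passes 5 or a number of a turn 0.15, either way. A call with a gripper value outside its range is refused whole. The fingers move at their own pace and stop on an object; "force" is the grip in N (left out, the last holds). Time passes only in rows, so rows that do not move let the fingers close, or fill a call up. It gives the time, the measured TCP pose, the force, the opening and the grip force at its end, in the units of the state.
- ctrl.read_state(): the state, without advancing time (a new reading comes with each control period).
- ctrl.get_image(name): name is "side" or "top"; returns a dict with "image" (384x512x3 uint8, red, green, blue), "z_map" (384x512 float32, mm along the optical axis (not along the pixel's ray), 0 where there is no reading), "fx", "fy", "cx", "cy" (pixels), "k1" (the pictures are not rectified: a ray, as slopes to the right and down, at radius r is drawn at 1 + k1 r^2 times it, then the intrinsics apply), "extrinsics" (4x4, takes a point from camera to world coordinates). Camera axes: x right, y down, z forward; pixel columns grow to the right and rows downward; lengths in mm; the calibration is good to about 2 mm. A picture is of the moment at which its call begins.
- ctrl.finish_job(): hands the job in; it is judged then, once.
The state is a dict: "time": time; "joint_pos": joint angles; "dq": joint speeds; "tau": joint torques, N m; "ee_pos": TCP position; "tcp_rot": TCP orientation; "wrist_force": force on the tool from outside, world axes, zero at the start; "moment": the same for the moment, N m; "grip_width": opening from 0.0 (shut) to 1.0 (fully open); "grasp_force": force on a finger pad.
Only numpy, scipy, OpenCV 4.12 (cv2) and the standard library are available. Lean on these libraries where they do the work, as an engineer would, in place of code of your own. Each camera call takes 0.05 s, during which the arm holds its last target. There are 200 camera calls.

TASK

The wooden block in the clamping fixture is finished and has to come out. First tell the machine by tripping the interlock switch with the roller lever: push its roller over, towards the side with the cable gland, until the switch clicks, then let it spring back, and do not trip the other switch, the one with the plain rod. Then flip the toggle clamp up past centre so that it stays open, lift the block out and set it down flat inside the wooden tray without letting it drop, leaving the other things on the desk where they are.

Things in the scene. Friction and masses are not known exactly. Their poses are not given: they have to be found in the camera images.
- fixture: clamping fixture, fixed: aluminium plate 150 x 100 x 10 mm; origin: centre of its underside on the desk; z up; the clamp stands at its +x end and reaches over the block towards -x. The block sits on the plate with its centre at x = -22 mm, y = 0, between four L-shaped corner locators that rise 8 mm above the plate (1.5 mm play); the middle 36 mm of its two long sides (the sides facing +y and -y) are free for fingers
- clamp (a joint): toggle clamp arm, hinge angle in rad: about 0 = down, its rubber foot resting on the block; grows as the handle is lifted, turning about the fixture's y axis so that the handle swings up and then over to the fixture's +x; it tips over centre at about 1.45, beyond that it stays open by its own weight (stop at 1.95), below that it falls shut. Lifting takes about 2 N
- clamp_bar (a point): middle of the clamp's handle, a round black cross-bar 12 mm thick and 96 mm long parallel to the fixture's y axis, 75 mm above the desk when the clamp is down; the 14 mm wide steel arm meets it in the middle, so the 40 mm to either side are free to pinch from above; the round bar may turn between the fingers. It is 110 mm towards -x and 20 mm above the hinge when down
- clamp_hinge (a point): hinge axis of the clamp (runs along the fixture's y), 55 mm above the desk; the bar moves on a circle of 112 mm radius about it
- block: loose wooden sample block, 56 (its x) x 72 (its y) x 33 mm high, about 0.16 kg; origin: centre of its underside, z up. In the fixture its long side lies along the fixture's x, its underside 10 mm above the desk
- roller_switch: limit switch, fixed: grey metal housing 36 x 32 x 86 mm upright; origin: centre of its underside, 8 mm above the desk on the mounting plate (56 x 150 mm) that it shares with the other switch, 75 mm away along y; the lever stands up beside the housing at its -y side and can only be pushed towards the switch's +x, which always points away from the robot within about 65 degrees (a round black cable gland sits low on the +x face, four cover screws on the -x face)
- roller_switch_lever (a joint): roller lever angle in rad: 0 = upright at rest; grows as the roller is pushed towards the switch's +x; the switch clicks at 0.45 (roller moved about 24 mm), stop at 0.95; a spring (about 3 to 4 N at the roller) brings it back to 0
- roller (a point): centre of the white roller (diameter 20 mm, 10 mm wide, axis along the switch's y) at the end of the roller lever; 136 mm above the desk at rest, 55 mm above the lever's pivot; the housing top lies 94 mm above the desk
- rod_switch_lever (a joint): plain rod lever of the other switch, rad: 0 = upright at rest, same direction and spring; it counts as tripped above 0.25
- rod_tip (a point): top of the plain rod (6 mm thick, no roller) of the other switch, 159 mm above the desk at rest
- tray: fixed open wooden tray, 132 (x) x 116 (y) mm outside, 16 mm high, walls and floor 4 mm thick; origin: centre of its underside on the desk
- stamp: rubber stamp with turned wooden handle, 24 x 46 x 67 mm, loose, leave alone; origin: centre of underside
- dropper: white dropper bottle with a blue cap, 31 mm across, 84 mm tall, loose, standing among the stations, leave alone; origin: centre of underside
- tumbler: steel tumbler, 70 mm across, 95 mm tall, loose, leave alone; origin: centre of underside
- mouse: black computer mouse, 101 x 61 x 34 mm, loose, leave alone; origin: centre of underside
- pliers: pliers lying flat, 136 mm long, loose, leave alone; origin: centre of underside
- green_dropper: white dropper bottle with a green cap, 31 mm across, 84 mm tall, loose, at the back, leave alone; origin: centre of underside

How it is judged:
By the outcome, as a careful person would: the job done as asked, in the order asked, and still so for the second after the job is handed in, with the robot touching nothing.
It also fails if it takes over 72 s, if anything falls off the work surface, if the arm or the gripper's body presses on something with over 40 N, if the wrist force passes 120 N, or if a joint passes its speed limit or range.

## Working session

There is one attempt and no reset: what is moved stays moved. The work goes in short steps, Python scripts to look and compute and a tool call to move; the robot and the scene stay as the last step left them, time stands still between calls to the robot, and variables do not carry over. Pictures are saved under pics/ and viewed, at most 10 in all, crops included, and the job is handed in when it is done.

Besides the shell and the picture viewer there is one more tool, called after "Call:" as name(argument=value, ...) on one line, values as JSON. apply_moves: Moves the arm, as the interface text tells. Its arguments: {"type":"object","properties":{"targets":{"type":"array","items":{"type":"array","items":{"type":"number"}}},"force":{"type":"number"}},"required":["targets"]}

```bash
mkdir -p pics
cat > h.py <<'E'
import numpy as np, cv2, pickle
from cell import ctrl
def snap(n,tag):
    d=ctrl.get_image(n); cv2.imwrite(f'pics/{tag}.png',d['image'][:,:,::-1]); pickle.dump(d,open(f'pics/{tag}.pkl','wb')); return d
def cloud(d):
    h,w=d['z_map'].shape; u,v=np.meshgrid(np.arange(w),np.arange(h))
    K=np.array([[d['fx'],0,d['cx']],[0,d['fy'],d['cy']],[0,0,1.]])
    p=cv2.undistortPoints(np.stack([u.ravel(),v.ravel()],1).astype(np.float64)[:,None],K,np.array([d['k1'],0,0,0.]))[:,0]
    z=d['z_map'].ravel()[:,None]; P=np.hstack([p*z,z,np.ones_like(z)])@np.array(d['extrinsics']).T
    P=P[:,:3]; P[z[:,0]==0]=np.nan
    return P.reshape(h,w,3)
E
python3 - <<'E'
from h import *
np.set_printoptions(precision=3,suppress=True)
for n in('top','side'):
    d=snap(n,n+'0'); print(n,d['fx'],d['k1'],np.array(d['extrinsics']))
print(ctrl.read_state())
E
```

```text
top 424.233491115475 -0.14208564555838485 [[  -0.024   -0.996    0.089  448.967]
 [  -1.       0.023   -0.014  194.57 ]
 [   0.012   -0.089   -0.996 1327.032]
 [   0.       0.       0.       1.   ]]
side 494.84190092086186 0.05964544664467373 [[  -0.851   -0.318    0.418  -47.481]
 [  -0.525    0.514   -0.678 1210.248]
 [   0.      -0.797   -0.604 1008.362]
 [   0.       0.       0.       1.   ]]
{'time': 0.1, 'joint_pos': array([ 1.001,  0.381,  1.298, -0.   ,  1.464, -0.215]), 'dq': array([ 0.002, -0.002, -0.002, -0.003, -0.   , -0.002]), 'tau': array([  0.004, -44.922, -23.166,  -0.   ,   0.004,   0.   ]), 'ee_pos': array([190.992, 515.593, 303.357]), 'tcp_rot': array([-0.   ,  0.176,  0.984, -0.001]), 'wrist_force': array([ 0.069,  0.03 , -0.016]), 'moment': array([ 0.001,  0.085, -0.055]), 'grasp_force': 0.0, 'grip_width': 0.9990735542377869}
```

View pics/top0.png

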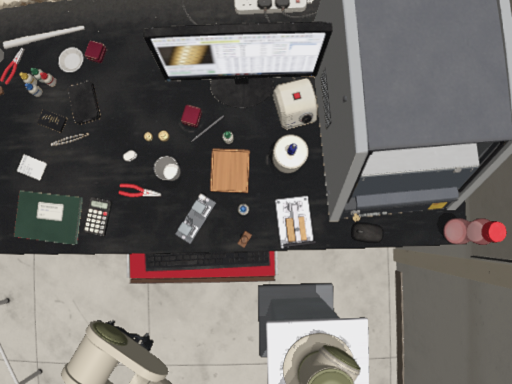

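View pics/side0.png

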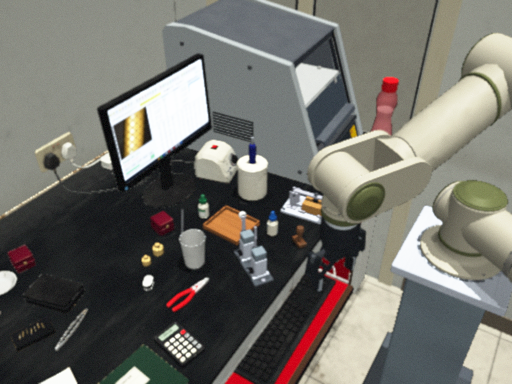

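The top view (up is +x, left is +y) shows the fixture at (294,222), switches at (196,218), tray at (230,170), blue dropper at (243,210), stamp at (244,239) and tumbler at (167,168). Next I'll enlarge the crops and measure.

Run:
```python
from h import *
np.set_printoptions(precision=0,suppress=True)
d=pickle.load(open('pics/top0.pkl','rb')); P=cloud(d); np.save('pics/P.npy',P)
im=d['image'][130:255,160:325,::-1]; im=cv2.resize(im,None,fx=4.6,fy=4.6,interpolation=cv2.INTER_CUBIC); cv2.imwrite('pics/c1.png',im)
ds=pickle.load(open('pics/side0.pkl','rb')); im=ds['image'][175:290,215:335,::-1]; cv2.imwrite('pics/c2.png',cv2.resize(im,None,fx=5,fy=5,interpolation=cv2.INTER_CUBIC))
for n,(u,v) in dict(fix=(294,222),sw=(196,218),tray=(230,170),drop=(243,210),stamp=(244,239),tumb=(167,168),mouse=(367,231),pl=(140,191),gd=(228,137)).items(): print(n,P[v,u])
```

```text
fix [458.  71.  67.]
sw [478. 369.  10.]
tray [626. 261.   8.]
drop [497. 221.  85.]
stamp [412. 220.  68.]
tumb [638. 460.   5.]
mouse [ 425. -157.   35.]
pl [566. 545.   8.]
gd [719. 262.  64.]
```

View pics/c1.png

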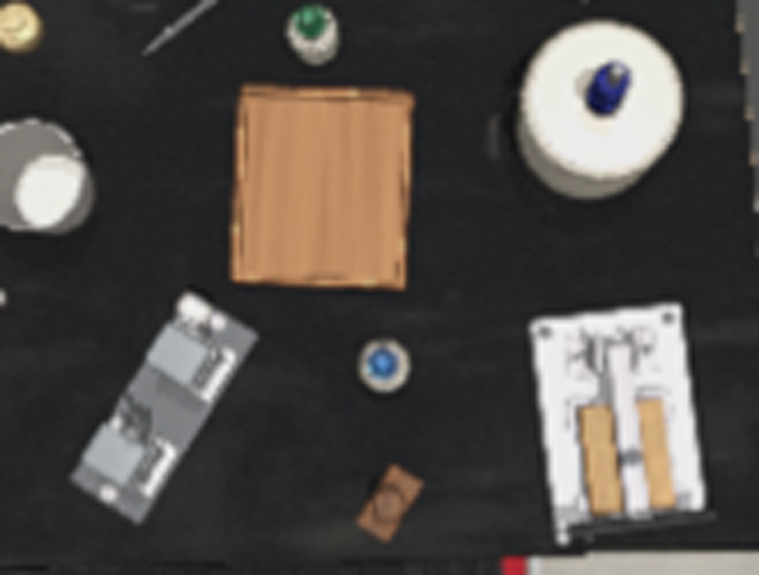

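View pics/c2.png

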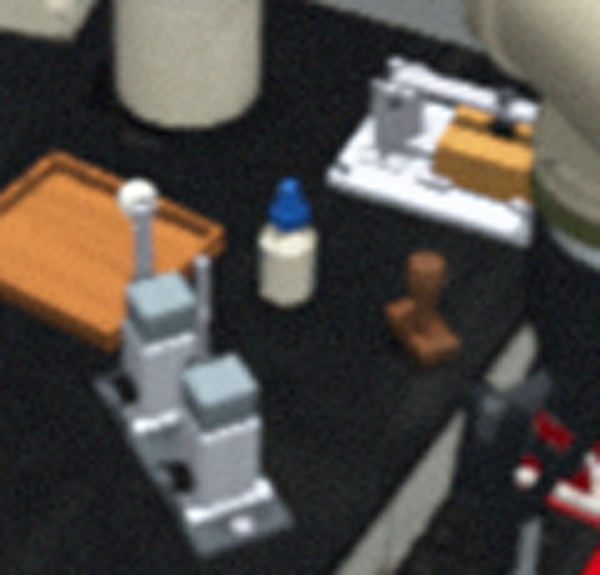

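The crops show the roller switch as the far one, with its roller at crop (200,310). The rod switch is nearer the robot. The switch +x points image up-left, about 60° from world x. The fixture is at the right, with its clamp hinge at the far side (crop 610,345) and the bar near (640,525).

Run:
```python
from h import *
np.set_printoptions(precision=1,suppress=True)
P=np.load('pics/P.npy').reshape(-1,3)
def box(x0,x1,y0,y1,z0,z1):
    with np.errstate(all='ignore'): m=(P[:,0]>x0)&(P[:,0]<x1)&(P[:,1]>y0)&(P[:,1]<y1)&(P[:,2]>z0)&(P[:,2]<z1)
    return P[m]
def rect(q,n):
    c=cv2.minAreaRect(q[:,:2].astype(np.float32)); print(n,len(q),c, 'z',np.median(q[:,2]),'mean',q.mean(0))
    return c
rect(box(400,580,320,470,120,170),'roller'); print(box(400,580,320,470,104,170))
rect(box(400,560,320,470,85,103),'housings')
q=box(400,580,320,470,85,103); 
_,l,c=cv2.kmeans(q[:,:2].astype(np.float32),2,None,(3,50,.1),5,0); print('housing centres',c)
for k in(0,1): print(cv2.minAreaRect(q[l[:,0]==k][:,:2].astype(np.float32)))
rect(box(400,580,320,470,5,14),'swplate')
rect(box(540,720,190,340,4,24),'tray')
rect(box(380,600,-10,160,4,200),'fixall')
rect(box(380,600,-10,160,4,16),'fixplate')
rect(box(380,600,-10,160,38,48),'blocktop')
b=box(370,600,-10,160,66,90); rect(b,'high'); rect(b[b[:,0]<440],'bar')
print(b)
```

```text
roller 44 ((498.45367431640625, 353.0267028808594), (18.371437072753906, 92.73316955566406), 61.3413200378418) z 144.14287911149495 mean [518.1 343.1 144.1]
[[542.3 339.5 139.5]
 [539.  338.8 146. ]
 [538.9 335.9 146.2]
 [538.7 333.  147.7]
 [539.5 331.4 137.1]
 [536.2 341.6 146.2]
 [536.  338.5 148.8]
 [536.  335.8 147.4]
 [535.9 333.  147.7]
 [536.  330.4 146.1]
 [536.5 328.5 138.4]
 [533.6 341.9 144.3]
 [533.3 338.6 147.8]
 [533.3 335.9 146.8]
 [533.5 333.7 142.5]
 [533.1 330.3 147.6]
 [533.5 328.2 141.1]
 [533.3 325.1 143.3]
 [531.  339.7 139.4]
 [530.4 335.9 147.5]
 [530.3 333.  148.2]
 [530.5 330.7 144.2]
 [530.6 328.1 142.6]
 [530.4 325.1 144. ]
 [528.2 342.4 140.9]
 [528.2 339.7 139.8]
 [528.  336.7 141.6]
 [527.6 333.2 146.6]
 [527.7 330.7 144. ]
 [527.9 328.4 140.3]
 [528.3 326.3 133.2]
 [525.5 337.2 137.6]
 [525.4 334.3 138.2]
 [526.1 332.9 125.4]
 [525.2 328.6 138.3]
 [524.  334.3 113.9]
 [464.4 382.1 161.2]
 [464.4 379.9 157.9]
 [464.4 377.3 156.6]
 [464.5 377.3 138.7]
 [464.8 377.7 117.3]
 [461.7 382.4 159.5]
 [461.6 379.5 160.5]
 [461.6 377.8 153.3]
 [461.8 377.9 135.1
[... 6648 characters left out ...]
 82.6]
 [391.6  97.6  84.3]
 [391.5  94.6  82.9]
 [391.4  91.6  81.9]
 [391.4  88.8  83.7]
 [391.2  85.7  81. ]
 [391.   82.7  80.3]
 [391.1  80.   82.8]
 [391.   77.   82.3]
 [390.9  74.1  83.3]
 [390.8  71.   81.7]
 [390.7  68.1  81.7]
 [390.7  65.3  82.6]
 [390.4  61.9  78.4]
 [390.3  59.1  79.3]
 [388.8 103.5  83.3]
 [388.7 100.5  82. ]
 [388.6  97.6  82.3]
 [388.7  94.9  85. ]
 [388.3  91.5  80. ]
 [388.6  89.1  86.2]
 [388.3  85.8  81.9]
 [388.1  82.7  80.3]
 [388.3  80.3  85.7]
 [387.8  76.6  77.3]
 [387.9  74.   80.9]
 [388.   71.3  83.7]
 [385.7 103.3  79.5]
 [385.7 100.5  80.9]
 [385.6  97.5  80.9]
 [385.5  94.6  80.3]
 [385.4  91.5  78.8]
 [385.6  89.1  84.6]
 [385.1  85.4  76.1]]
```

Call:
apply_moves(targets=[[0,0,0,0,0.12],[0,0,0,0,0.11],[0,-3.2,0,0,0],[0,-3.2,0,0,0],[0,-3.2,-0.4,0,0],[0,-3.2,-0.4,0,0],[0,-3.2,0,0,0],[0,-3.2,0,0,0]])

```text
time: 0.9
ee_pos: [347.6, 402.1, 303.7]
tcp_rot: [-0.0, 0.288, 0.958, -0.0]
wrist_force: [0.6, 1.0, -1.1]
grip_width: -0.004
grasp_force: 0.0
```

Call:
apply_moves(targets=[[0,-3.2,0,0,0],[0,-3.2,0,0,0],[0,-3.2,0,0,0],[0,-3.2,0,0,0],[0,-3.2,0,0,0],[0,-3.2,0,0,0],[0,0,0,0,0],[0,0,0,0,0]])

```text
time: 1.7
ee_pos: [506.9, 296.8, 303.3]
tcp_rot: [-0.001, 0.289, 0.957, -0.0]
wrist_force: [-0.7, -0.6, -0.4]
grip_width: -0.002
grasp_force: 0.0
```

Call:
apply_moves(targets=[[0,0,0,2,0],[0,0,0,2,0],[0,0,0,2,0],[0,0,0,2,0],[0,0,0,2,0],[0,0,0,0.8,0],[0,0,0,0,0],[0,0,0,0,0]])

```text
time: 2.5
ee_pos: [506.8, 297.5, 196.8]
tcp_rot: [0.0, 0.288, 0.958, 0.0]
wrist_force: [-0.1, 0.0, 0.2]
grip_width: -0.002
grasp_force: 0.0
```

Call:
apply_moves(targets=[[0,0,0.7,0,0],[0,0,0.7,0,0],[0,0,0.7,0,0],[0,0,0.7,0,0],[0,0,0.7,0,0],[0,0,0.5,0,0],[0,0,0,0,0],[0,0,0,0,0]])

```text
time: 3.3
ee_pos: [528.8, 330.4, 195.8]
tcp_rot: [-0.0, 0.288, 0.958, -0.0]
wrist_force: [-0.9, -0.9, -0.1]
grip_width: 0.002
grasp_force: 1.2
```

Run:
```python
from h import *
d=snap('side','s1'); cv2.imwrite('pics/s1c.png',cv2.resize(d['image'][160:290,190:350,::-1],None,fx=4.5,fy=4.5,interpolation=cv2.INTER_CUBIC))
```

```text
(no output)
```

View pics/s1c.png

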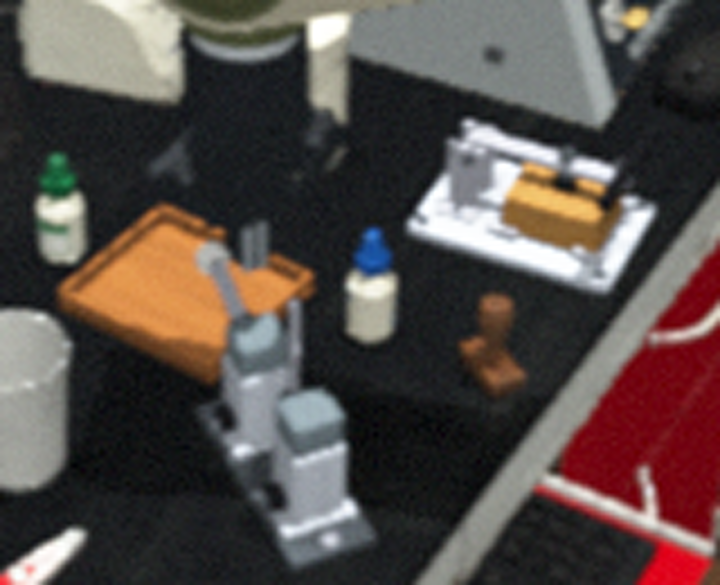

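The roller, at crop (212,258), has tilted toward the tray side and the rod is still upright. I'll push further past the click.

Call:
apply_moves(targets=[[0,0,0.5,0,0],[0,0,0.5,0,0],[0,0,0.3,0,0],[0,0,0,0,0],[0,0,0,0,0],[0,0,0,0,0],[0,0,0,0,0],[0,0,0,0,0]])

```text
time: 4.15
ee_pos: [536.0, 341.2, 195.9]
tcp_rot: [-0.0, 0.288, 0.958, -0.0]
wrist_force: [-3.1, -3.5, -1.0]
grip_width: -0.001
grasp_force: 1.8
```

Run:
```python
from h import *
np.set_printoptions(precision=1,suppress=True)
s=ctrl.read_state();print(s['wrist_force'],s['moment'])
d=snap('side','s2'); P=cloud(d)
c=np.array([533,334.5]);e=np.array([.552,.834])
d0=pickle.load(open('pics/side0.pkl','rb'))
for D in (d0,pickle.load(open('pics/s1.pkl','rb')),d):
    Q=cloud(D).reshape(-1,3); a=(Q[:,:2]-c)@e; l=(Q[:,:2]-c)@np.array([-.834,.552])
    im=D['image'].reshape(-1,3).min(1)
    m=(abs(l)<15)&(a>-15)&(a<60)&(Q[:,2]>112)&(Q[:,2]<155)&(im>120)
    print(m.sum(),np.median(a[m]),np.median(l[m]),np.median(Q[m,2]),np.percentile(a[m],[5,95]),np.percentile(Q[m,2],[5,95]))
```

```text
[-3.1 -3.5 -1. ] [-0.6  0.4  0. ]
54 3.0222744755168742 5.565846405308236 136.23879778381928 [-3.8  8.7] [116.1 145.5]
53 16.958528906408823 5.698335321158408 133.76529143346522 [10.4 25.1] [116.1 143.1]
52 28.650827556807812 5.351325320481269 129.6705700992324 [20.7 36.6] [114.1 137. ]
```

The roller has moved about 27 mm (about 0.52 rad). I'll add 5 mm for margin, then let it spring back.

Call:
apply_moves(targets=[[0,0,0.5,0,0],[0,0,0,0,0],[0,0,0,0,0],[0,0,-0.8,0,0],[0,0,-1,0,0],[0,0,-1.4,0,0],[0,0,-1.8,0,0],[0,0,-1.8,0,0]])

```text
time: 5.0
ee_pos: [500.7, 288.0, 196.1]
tcp_rot: [0.0, 0.288, 0.958, 0.001]
wrist_force: [0.8, -0.6, 0.1]
grip_width: 0.002
grasp_force: 0.0
```

Run:
```python
from h import *
np.set_printoptions(precision=1,suppress=True)
D=snap('side','s3')
c=np.array([533,334.5]);e=np.array([.552,.834])
Q=cloud(D).reshape(-1,3); a=(Q[:,:2]-c)@e; l=(Q[:,:2]-c)@np.array([-.834,.552])
im=D['image'].reshape(-1,3).min(1)
m=(abs(l)<15)&(a>-15)&(a<60)&(Q[:,2]>112)&(Q[:,2]<155)&(im>120)
print(m.sum(),np.median(a[m]),np.median(Q[m,2]))
# fixture geometry from the side camera: plate, block
s=ctrl.read_state();print(s['ee_pos'],s['tcp_rot'],s['joint_pos'])
P=np.load('pics/P.npy'); g=pickle.load(open('pics/top0.pkl','rb'))['image'].astype(int)
# plate by colour (bright) & height, tray by rim height
x,y,z=P[...,0],P[...,1],P[...,2]
br=g.min(2)>110
m=br&(x>370)&(x<600)&(y>-10)&(y<150)&(z>4)&(z<17)
print('plate',cv2.minAreaRect(P[m][:,:2].astype(np.float32)),m.sum())
wood=(g[...,0]-g[...,2]>40)
m=wood&(x>370)&(x<500)&(y>-10)&(y<150)&(z>36)&(z<50)
print('block',cv2.minAreaRect(P[m][:,:2].astype(np.float32)),m.sum(),np.median(z[m]))
m=wood&(x>540)&(x<720)&(y>180)&(y<340)&(z<25)
print('tray',cv2.minAreaRect(P[m][:,:2].astype(np.float32)),m.sum())
```

```text
54 3.1104205344476266 137.32422268925683
[499.5 286.4 196.1] [-0.   0.3  1.  -0. ] [ 0.3  0.5  1.4 -0.   1.2 -0.7]
plate ((460.91790771484375, 64.40060424804688), (149.9540252685547, 103.2518310546875), 5.422201633453369) 760
block ((437.1394958496094, 62.855934143066406), (69.97219848632812, 54.740966796875), 5.1379075050354) 279 44.31775922470865
tray ((626.5602416992188, 262.51544189453125), (120.48340606689453, 138.03565979003906), 86.4796142578125) 1627
```

The lever has sprung back to rest. Now for the clamp: I'll turn so the fingers close along fixture x and hover above the bar, +y side.

Call:
apply_moves(targets=[[4.5,0,0,-2,0],[4.5,0,0,-2,0],[4.5,0,0,-2,0.148],[4.5,0,0,-1,0.148],[4.5,0,0,0,0.148],[4.5,0,0,0,0.148],[4.5,0,0,0,0.148],[4.5,0,0,0,0.148]])

```text
time: 5.85
ee_pos: [501.3, 288.8, 266.1]
tcp_rot: [0.0, 0.674, 0.739, 0.001]
wrist_force: [-0.5, -0.8, 0.4]
grip_width: 0.533
grasp_force: 0.0
```

Call:
apply_moves(targets=[[4.5,-3.2,-2.1,0,0],[4.5,-3.2,-2.1,0,0],[4.5,-3.2,-2.1,0,0],[4.5,-3.2,-2.1,0,0],[4.5,-3.2,-2.1,0,0],[4.5,-3.2,-2.1,0,0],[4.5,0,0,0,0],[4.5,0,0,0,0]])

```text
time: 6.65
ee_pos: [394.8, 85.0, 266.4]
tcp_rot: [0.001, 0.672, 0.74, 0.001]
wrist_force: [0.2, 0.4, -0.1]
grip_width: 0.534
grasp_force: 0.0
```

Run:
```python
from h import *
s=ctrl.read_state();print(s['ee_pos'],s['tcp_rot'],s['grip_width'])
q=s['tcp_rot']; from scipy.spatial.transform import Rotation as R
print(R.from_quat([q[1],q[2],q[3],q[0]]).as_matrix().round(3))
```

```text
[394.80958934  84.99875082 266.36928244] [6.05300592e-04 6.72321782e-01 7.40258315e-01 8.25631993e-04] 0.5335670277626052
[[-0.096  0.995  0.002]
 [ 0.995  0.096  0.   ]
 [ 0.     0.002 -1.   ]]
```

Call:
apply_moves(targets=[[4.5,0,0,2.5,0],[4.5,0,0,2.5,0],[4.5,0,0,2.5,0],[4.5,0,0,2.5,0],[4.5,0,0,2,0],[4.5,0,0,1.4,0],[4.5,0,0,0.1,0],[4.5,0,0,0,0]], force=25)

```text
time: 7.45
ee_pos: [395.2, 85.9, 131.0]
tcp_rot: [0.0, 0.671, 0.741, 0.0]
wrist_force: [1.1, -0.3, 0.1]
grip_width: 0.525
grasp_force: 0.0
```

Call:
apply_moves(targets=[[0.8,0,0,0,0],[0.8,0,0,0,0],[0.8,0,0,0,0],[0.8,0,0,0,0],[0.8,0,0,0,0],[0.8,0,0,0,0],[0.8,0,0,0,0],[0.8,0,0,0,0]])

```text
time: 8.25
ee_pos: [392.8, 85.4, 131.3]
tcp_rot: [-0.002, 0.672, 0.741, -0.002]
wrist_force: [-9.6, -1.0, 8.0]
grip_width: 0.127
grasp_force: 25.3
```

Call:
apply_moves(targets=[[0.8,0,0,-1.1,0],[0.8,0,0.27,-1.25,0],[0.8,0,0.62,-1.19,0],[0.8,0,0.76,-1.11,0],[0.8,0,0.88,-1.01,0],[0.8,0,1.0,-0.9,0],[0.8,0,1.1,-0.77,0],[0.8,0,1.18,-0.63,0]])

```text
time: 9.05
ee_pos: [450.9, 90.9, 212.2]
tcp_rot: [-0.001, 0.671, 0.741, -0.002]
wrist_force: [-8.6, -3.1, 13.4]
grip_width: 0.129
grasp_force: 26.2
```

Call:
apply_moves(targets=[[0.8,0,1.15,-0.6,0],[0.8,0,1.3,-0.4,0],[0.8,0,1.33,-0.2,0],[0.8,0,1.34,-0.01,0],[0.8,0,1.36,0.15,0],[0.8,0,1.33,0.3,0],[0.8,0,1.3,0.46,0],[0.8,0,0.55,0.24,0]])

```text
time: 9.85
ee_pos: [549.3, 100.3, 211.3]
tcp_rot: [0.0, 0.672, 0.741, 0.0]
wrist_force: [-1.9, -2.5, -0.6]
grip_width: 0.126
grasp_force: 26.7
```

Call:
apply_moves(targets=[[7,0,0,0,0],[7,0,0,0,0],[7,0,0,0,0],[7,0,0,-1.5,0],[7,0,0,-2,0],[7,0,0,-2,0],[7,0,0,-2,0],[7,0,0,-2,0]])

```text
time: 10.65
ee_pos: [548.2, 100.6, 307.3]
tcp_rot: [0.0, 0.672, 0.741, 0.0]
wrist_force: [0.2, 0.0, -0.6]
grip_width: 0.822
grasp_force: 0.0
```

Call:
apply_moves(targets=[[7,4,0,0,-0.148],[7,4,0,0,-0.148],[7,4,0,0,-0.148],[7,0,0,0,-0.148],[7,0,0,0,-0.148],[7,0,0,0,-0.148],[7,0,0,0,-0.148],[7,0,0,0,-0.148]])

```text
time: 11.45
ee_pos: [519.2, 216.0, 306.4]
tcp_rot: [0.0, 0.141, 0.99, 0.0]
wrist_force: [-0.1, -0.4, 0.5]
grip_width: 0.819
grasp_force: 0.0
```

Run:
```python
from h import *
np.set_printoptions(precision=3,suppress=True)
s=ctrl.read_state();print(s['ee_pos'],s['tcp_rot'],s['joint_pos'])
d=snap('top','t1'); cv2.imwrite('pics/t1c.png',cv2.resize(d['image'][120:260,190:350,::-1],None,fx=4.2,fy=4.2,interpolation=cv2.INTER_CUBIC))
P=cloud(d);g=d['image'].astype(int);x,y,z=P[...,0],P[...,1],P[...,2]
wood=(g[...,0]-g[...,2]>40)
m=wood&(x>370)&(x<500)&(y>-10)&(y<150)&(z>36)&(z<50)
print('block',cv2.minAreaRect(P[m][:,:2].astype(np.float32)),m.sum(),np.median(z[m]))
```

```text
[519.199 216.049 306.409] [0.    0.141 0.99  0.   ] [ 0.184  0.401  1.258  0.     1.483 -1.105]
block ((437.281005859375, 62.67118453979492), (70.26998901367188, 54.822383880615234), 5.245085716247559) 414 44.38889662808447
```

View pics/t1c.png

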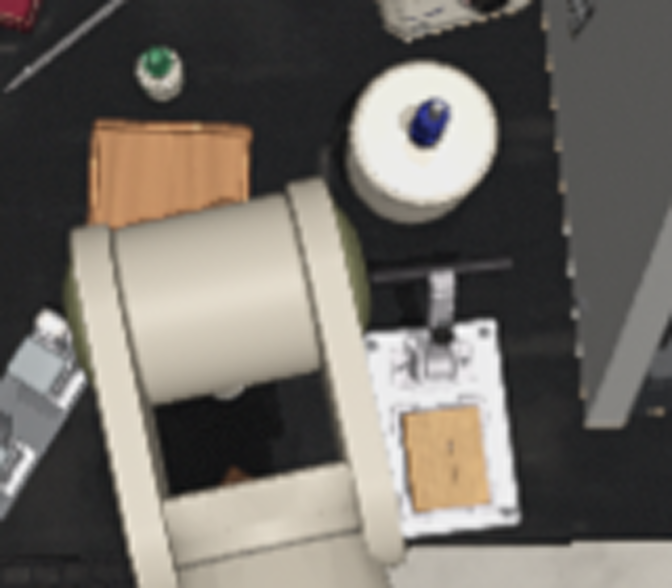

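The clamp stays open: the bar is at crop (440,270), beyond the hinge. The block is uncovered at crop (447,458), which is (437,63) in world. Moving above it.

Call:
apply_moves(targets=[[8.5,0,0,0,-0.13],[8.5,0,0,0,-0.13],[8.5,0,0,0,-0.115],[8.5,2,-3,0,0],[8.5,2,-3,0,0],[8.5,2,-3,0,0],[8.5,2,-3,0,0],[8.5,1.6,-2.5,0,0]])

```text
time: 12.3
ee_pos: [435.1, 62.2, 306.4]
tcp_rot: [0.0, -0.041, 0.999, -0.0]
wrist_force: [1.0, 0.9, -0.6]
grip_width: 0.996
grasp_force: 0.0
```

Call:
apply_moves(targets=[[8.5,0,0,2.5,0],[8.5,0,0,2.5,0],[8.5,0,0,2.5,0],[8.5,0,0,2.5,0],[8.5,0,0,2.5,0],[8.5,0,0,2.3,0],[8.5,0,0,0,0],[8.5,0,0,0,0]])

```text
time: 13.1
ee_pos: [436.6, 63.3, 158.8]
tcp_rot: [0.0, -0.042, 0.999, 0.0]
wrist_force: [0.3, -0.2, -0.1]
grip_width: 0.994
grasp_force: 0.0
```

Run:
```python
from h import *
np.set_printoptions(precision=3,suppress=True)
s=ctrl.read_state();print(s['ee_pos'],s['tcp_rot'],s['joint_pos'])
d=snap('side','s4'); cv2.imwrite('pics/s4c.png',cv2.resize(d['image'][120:260,250:410,::-1],None,fx=4.5,fy=4.5,interpolation=cv2.INTER_CUBIC))
P=cloud(d).reshape(-1,3); c=s['ee_pos'][:2]
tx=np.array([-.9957,-.0924]);ty=np.array([-.0924,.9957])
a=(P[:,:2]-c)@tx;b=(P[:,:2]-c)@ty
for lo,hi in((40,62),(-62,-38)):
    m=(abs(a)<14)&(b>lo)&(b<hi)&(P[:,2]>48)&(P[:,2]<140); 
    if m.sum(): print(m.sum(),np.sort(P[m,2])[:8],np.median(a[m]),np.percentile(b[m],[5,95]))
```

```text
[436.591  63.301 158.768] [ 0.    -0.042  0.999  0.   ] [-0.126  0.376  1.807  0.     0.958 -1.781]
59 [ 98.812 100.264 102.097 102.943 102.965 103.719 103.735 105.668] 4.586655483505951 [46.999 59.25 ]
52 [ 98.429  99.588  99.893 100.954 101.503 101.753 101.869 101.898] 6.461329048250398 [-48.543 -39.56 ]
```

View pics/s4c.png

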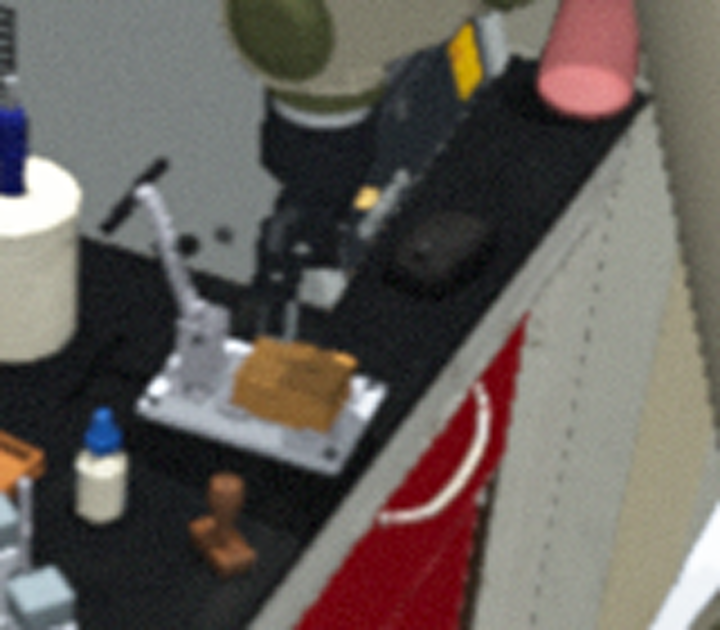

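The fingers straddle the block and the clamp is open. The open fingertips sit 60 mm ahead of the TCP. Now I'll descend to TCP z of about 83 and grip.

Call:
apply_moves(targets=[[8.5,0,0,1.8,0],[8.5,0,0,1.8,0],[8.5,0,0,1.5,0],[8.5,0,0,1.2,0],[8.5,0,0,0.8,0],[8.5,0,0,0.5,0],[8.5,0,0,0,0],[8.5,0,0,0,0]], force=40)

```text
time: 13.95
ee_pos: [436.8, 63.3, 82.6]
tcp_rot: [0.0, -0.043, 0.999, -0.0]
wrist_force: [-0.5, 0.2, -0.2]
grip_width: 0.992
grasp_force: 0.0
```

Call:
apply_moves(targets=[[5,0,0,0,0],[5,0,0,0,0],[5,0,0,0,0],[5,0,0,0,0],[5,0,0,0,0],[5,0,0,0,0],[5,0,0,0,0],[5,0,0,0,0]])

```text
time: 14.75
ee_pos: [436.6, 63.3, 82.6]
tcp_rot: [0.0, -0.043, 0.999, -0.0]
wrist_force: [-0.7, -0.4, 5.4]
grip_width: 0.649
grasp_force: 42.6
```

Call:
apply_moves(targets=[[5,0,0,-0.7,0],[5,0,0,-1,0],[5,0,0,-1.3,0],[5,0,0,-2,0],[5,0,0,-3,0],[5,0,0,-3,0],[5,0,0,-3,0],[5,0,0,-2,0]])

```text
time: 15.55
ee_pos: [436.3, 63.3, 244.8]
tcp_rot: [0.001, -0.043, 0.999, -0.0]
wrist_force: [0.1, 0.2, -2.9]
grip_width: 0.648
grasp_force: 43.2
```

Call:
apply_moves(targets=[[5,0,0,-2,0.05],[5,0,0,-2,0.08],[5,-1,1.1,0,0],[5,-2,2.3,0,0],[5,-2.5,2.9,0,0],[5,-2.5,2.9,0,0],[5,-2.5,2.9,0,0],[5,-2.5,2.9,0,0]])

```text
time: 16.35
ee_pos: [573.8, 209.6, 280.9]
tcp_rot: [-0.001, 0.021, 1.0, -0.0]
wrist_force: [0.4, -0.2, -0.9]
grip_width: 0.647
grasp_force: 43.2
```

Call:
apply_moves(targets=[[5,-2.5,2.9,0,0],[5,-2,2.2,0,0],[5,-0.6,0.7,0,0],[5,0,0,0,0],[5,0,0,0,0],[5,0,0,0,0],[5,0,0,0,0],[5,0,0,0,0]])

```text
time: 17.15
ee_pos: [626.2, 262.8, 282.5]
tcp_rot: [0.0, 0.022, 1.0, 0.0]
wrist_force: [0.7, -0.4, -2.7]
grip_width: 0.649
grasp_force: 43.2
```

Run:
```python
from h import *
d=snap('side','s5'); cv2.imwrite('pics/s5c.png',cv2.resize(d['image'][130:290,190:370,::-1],None,fx=3.6,fy=3.6,interpolation=cv2.INTER_CUBIC))
P=cloud(d);g=d['image'].astype(int)
m=(g[...,0]-g[...,2]>40)&(P[...,2]>120)&(P[...,2]<260)&(P[...,0]>560)&(P[...,0]<690)&(P[...,1]>200)&(P[...,1]<330)
q=P[m]; print(len(q)); 
if len(q): print(np.percentile(q,[1,50,99],axis=0).round())
```

```text
361
[[588. 234. 211.]
 [603. 272. 239.]
 [660. 293. 245.]]
```

View pics/s5c.png

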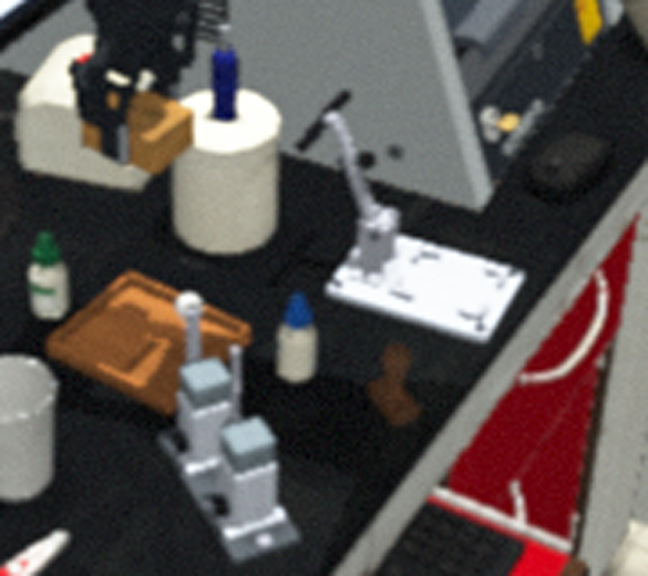

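The block is held level with its underside at about 211 mm, above the tray. The clamp stays open, and both levers are upright. Lowering.

Call:
apply_moves(targets=[[5,0,0,1.5,0],[5,0,0,3,0],[5,0,0,3.5,0],[5,0,0,3.5,0],[5,0,0,3.5,0],[5,0,0,2.5,0],[5,0,0,1,0],[5,0,0,0.5,0]])

```text
time: 18.0
ee_pos: [626.5, 263.1, 91.8]
tcp_rot: [-0.0, 0.022, 1.0, -0.0]
wrist_force: [-0.7, 0.2, -2.1]
grip_width: 0.647
grasp_force: 43.2
```

Call:
apply_moves(targets=[[5,0,0,0.3,0],[5,0,0,0.3,0],[5,0,0,0.2,0],[5,0,0,0.2,0],[5,0,0,0.2,0],[5,0,0,0.2,0],[5,0,0,0,0],[5,0,0,0,0]])

```text
time: 18.8
ee_pos: [626.4, 263.2, 78.1]
tcp_rot: [0.0, 0.022, 1.0, -0.0]
wrist_force: [0.2, 0.4, -2.1]
grip_width: 0.65
grasp_force: 43.2
```

Call:
apply_moves(targets=[[5,0,0,0.1,0],[5,0,0,0.05,0],[5,0,0,0.05,0],[5,0,0,0.05,0],[5,0,0,0.05,0],[5,0,0,0,0],[5,0,0,0,0],[5,0,0,0,0]])

```text
time: 19.6
ee_pos: [626.4, 263.2, 76.6]
tcp_rot: [0.0, 0.022, 1.0, 0.0]
wrist_force: [-4.3, -1.8, 8.7]
grip_width: 0.647
grasp_force: 44.7
```

Contact made (+9 N). Now I'll open slightly so the fingers stay clear of the tray walls, then go up.

Call:
apply_moves(targets=[[6.4,0,0,0,0],[6.4,0,0,0,0],[6.4,0,0,0,0],[6.4,0,0,0,0],[6.4,0,0,-0.5,0],[6.4,0,0,-1,0],[6.4,0,0,-1.5,0],[6.4,0,0,-2,0]])

```text
time: 20.4
ee_pos: [626.4, 263.2, 126.3]
tcp_rot: [-0.0, 0.022, 1.0, -0.0]
wrist_force: [-0.1, -0.3, -0.2]
grip_width: 0.755
grasp_force: 0.0
```

Call:
apply_moves(targets=[[6.4,0,0,-3,0],[6.4,0,0,-3,0],[6.4,0,0,-3,0],[6.4,0,0,-3,0],[6.4,0,0,-3,0],[6.4,2,0,-2,0],[6.4,3,0,0,0],[6.4,3,0,0,0]])

```text
time: 21.2
ee_pos: [545.4, 266.5, 297.1]
tcp_rot: [0.001, 0.022, 1.0, 0.0]
wrist_force: [-0.3, -0.7, -0.1]
grip_width: 0.75
grasp_force: 0.0
```

Call:
apply_moves(targets=[[6.4,3,-3,0,0],[6.4,3,-3,0,0],[6.4,3,-3,0,0],[6.4,2,-3,0,0],[6.4,0,-3,0,0],[6.4,0,-2,0,0],[6.4,0,0,0,0],[6.4,0,0,0,0]])

```text
time: 22.0
ee_pos: [429.1, 101.8, 296.0]
tcp_rot: [0.001, 0.022, 1.0, 0.0]
wrist_force: [0.4, -0.2, 0.4]
grip_width: 0.752
grasp_force: 0.0
```

Run:
```python
from h import *
np.set_printoptions(precision=1,suppress=True)
d=snap('top','t2'); cv2.imwrite('pics/t2c.png',cv2.resize(d['image'][110:260,130:330,::-1],None,fx=4,fy=4,interpolation=cv2.INTER_CUBIC))
P=cloud(d);x,y,z=[P[...,i] for i in range(3)]
m=(x>560)&(x<690)&(y>200)&(y<330)&(z>28)&(z<60)
print(m.sum(),np.percentile(z[m],[3,50,97]),cv2.minAreaRect(P[m][:,:2].astype(np.float32)))
q=P[m]; print('tilt',np.linalg.lstsq(np.c_[q[:,:2]-q[:,:2].mean(0),np.ones(len(q))],q[:,2],rcond=None)[0])
```

```text
437 [33.5 38.2 43.1] ((626.8673706054688, 262.07537841796875), (55.75812530517578, 72.34514617919922), 88.93014526367188)
tilt [ 0.  -0.  38.3]
```

View pics/t2c.png

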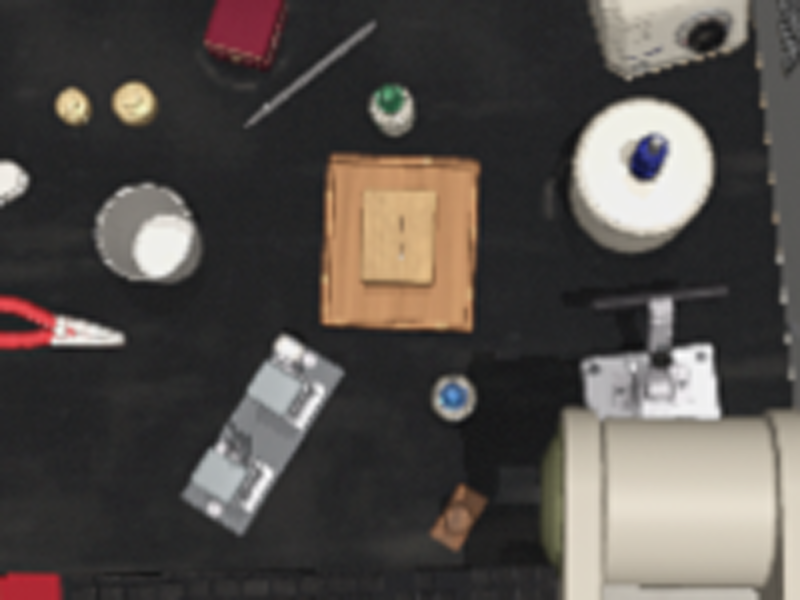

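The block lies flat in the middle of the tray at crop (400,237). The clamp is open at (660,300), both levers are back at rest, and the other objects are where they were.

```bash
python3 -c "
from cell import ctrl
print(ctrl.finish_job())"
```

```text
the job is handed in; nothing more can be done
None
```

I pushed the roller well past its click point and let it spring back, flipped the clamp open, set the block flat in the tray with nothing else moved, and handed the job in at about 22 s; the trip is judged from the measured lever travel, as the click itself gives no signal.

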